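# Set the suction port's shutter ring to the marked opening and start it

### The arm

A 6-joint arm with a two-finger parallel gripper is mounted at the origin on a cart in front of the work surface, level with it; the furniture and walls round the work are solid. World frame = base frame: x ahead of the robot, y to its left, z up, the work surface at z = 0. Lengths are in m, angles in degrees, forces in N, time in s.
With the tool pointing down it reaches from about 0.4 to 0.825 m from the base axis. Payload 7 kg.
Tool frame: the origin (TCP) lies midway between the tips of the shut fingers; the grasp point (between the pads) lies r.grip_depth behind it (r.grip_depth is the distance from the TCP to the grasp point, in m); z points along the fingers, y is the line along which they close (so a half turn about z gives the same grasp; the last joint's range is limited). The gripper opens to 88 mm and grips with 3 to 60 N. Pads are 19 mm wide; open, the fingers measure 130 mm over their backs; the gripper's body (78 mm by 193 mm) begins 47 mm behind the grasp point.
Start: joints at [89.559, 20.546, 0.682, 0, -70.136, -16.507], TCP at [0.197, 0.646, 0.227] pointing down, gripper open.
Joint ranges: [-176.03, 176.03], [-82.01, 121.73], [-58.28, 71.71], [-173.87, 95.51], [-174.79, -0.11], [-173.66, 173.66]. Speed limits (degrees/s): [136.94, 136.94, 172.46, 180, 180, 180].

### API

Orientations are given as [roll, pitch, yaw] about the fixed x, y, z axes, in that order (R = Rz(yaw) Ry(pitch) Rx(roll)).
In Python, from plant import r, cams, sensors gives the robot as it stands (r), with the cameras (cams) and the readings (sensors).
- The arm moves only by the tool tcp_steps, called after "Emit:" in YAML: its name, and indented under it one key for each argument. Schema: {"type":"object","properties":{"motion":{"type":"array","items":{"type":"array","items":{"type":"array","items":{"type":"number"},"minItems":6,"maxItems":6},"minItems":1,"maxItems":12},"minItems":1,"maxItems":1},"jaw":{"type":"number"},"clamp_n":{"type":"number"},"only":{"type":"string"},"quiet":{"type":"boolean"},"lines":{"type":"string"}},"required":["motion"],"additionalProperties":false}. motion is a list that holds a single list of rows (three levels of brackets), with 1 to 12 rows, each of 6 numbers: dx, dy, dz in m, then a rotation vector rx, ry, rz in degrees; each row is the pose to reach, as a shift and turn from the pose commanded when the call began, along the tool's axes at that moment; what a row does not reach only later rows make up. A row lasts 1/12 s, in which the tool goes at most 0.0417 m and 7.16 degrees, less where a joint would pass 70% of its speed; a pose out of reach is approached as far as the arm can. jaw is the finger opening in m, set as the call begins (left out keeps the last). The fingers move at their own pace and stop on an object; clamp_n is the grip in N (left out, the last holds). Time passes only in rows, so rows that do not move let the fingers close. The tool returns the time, the measured TCP pose, the force, the opening and the grip force at its end. only (a regular expression) keeps the lines of the reply that match it, lines (a string "A,B") keeps lines A to B, and quiet returns only ok. Input that does not fit is refused with a message, and nothing moves.
- sensors.get_state(): the state, without advancing time (a new reading comes with each control period).
- cams.capture(name): name is "scene" or "side" or "wrist"; returns a dict with "frame" (400x640x3 uint8, red, green, blue), "z_map" (400x640 float32, m along the optical axis (not along the pixel's ray), 0 where there is no reading), "fx", "fy", "cx", "cy" (pixels), "D" ([k1, k2, p1, p2, k3] as OpenCV has them; the pictures are not rectified), "cam_to_world" (4x4, takes a point from camera to world coordinates). Camera axes: x right, y down, z forward; pixel columns grow to the right and rows downward; lengths in m; the calibration is good to about 2 mm. A picture is of the moment at which its call begins.
- r.close_job(): hands the job in; it is judged then, once.
The state is a dict: "time_s": time; "joints": joint angles; "qd": joint speeds; "joint_torque": joint torques, N m; "tcp_pos": TCP position; "eef_rot": TCP orientation; "contact_force": force on the tool from outside, world axes, zero at the start; "moment": the same for the moment, N m; "gripper_width": finger opening in m; "gripper_force": force on a finger pad.
Only numpy, scipy, OpenCV 4.12 (cv2) and the standard library are available. Lean on these libraries where they do the work, as an engineer would, in place of code of your own. Each camera call takes 0.05 s, during which the arm holds its last target. There are 200 camera calls.

### The job

On the grey suction box, push the upright lever post round its arc, with the outside of the closed fingers and without gripping it, until the lever's pointer stands at the scale mark where the raised thumb-headed pin is plugged in. Then press the round push-button on the box fully down, to start the suction, and let it go. Do not press the button before the ring is set, push gently, and leave the loose things on and round the box where they are.

Things in the scene. Friction and masses are not known exactly. Their poses are not given: they have to be found in the camera images.
- housing: grey sheet-metal suction box fixed to the bench, 250 (x) x 260 (y) x 50 mm high: round grille with a turning aluminium ring on top, six-hole scale on its near side, hose stub on its far (+x) side. Origin: on the ring's vertical axis at bench height. The box reaches from x = -130 to +120 mm and y = -130 to +130 mm. z up; -x is the scale's side, towards the robot (yaw within 0.3 rad).
- ring (a joint): angle of ring and lever, rad, -1.35 to 1.35. At 0 the lever points along the box's -x; positive is counter-clockwise from above (post moves to the box's -y, the robot's right): the lever's direction in the box's frame is (-cos q, -sin q). Held by friction (0.25 N m, some 3 to 4 N at the post), no spring, no detents: it stays where it is left.
- post (a point): top of the lever's upright round steel post: 12 mm thick, 75 mm from the ring's axis, free from 66 to 115 mm above the bench (this point at 115 mm), on a flat lever arm 18 mm wide. The frame turns with the ring: -x points outward along the lever, y across it. A small pointer under the post at the lever's end reaches to 89 mm from the axis.
- pin: raised steel pin with knurled thumb head, 18 mm across, 16 mm high, at the wanted mark, 112 mm from the ring's axis, fixed; origin at its foot on the box top, its top 66 mm above the bench. The six marks lie at ring angles -1.10, -0.85, -0.60, 0.60, 0.85, 1.10; the other five hold flush steel plugs 8 mm across. The lever is set when it points at the pin (the pin's y in the post's frame is 0).
- button (a joint): travel of the push-button, m: 0 released, 0.006 fully down; a spring returns it, fully down takes 5 N.
- button_top (a point): middle of the top of the round grey push-button, 28 mm across, in a low dark housing on the far right corner of the box top, 82 mm in +x and 88 mm in -y of the ring's axis, 72 mm above the bench; it is pressed straight down.
- spool: loose small wooden spool, 56 mm across, 41 mm high, standing on the far left corner of the box; origin at the centre of its underside. To be left alone.
- torch: loose grey torch, 36 x 120 x 36 mm, lying on the bench in front of the box, to its right; origin at the centre of its underside. To be left alone.
- masking_roll: loose roll of masking tape, 94 mm across, 25 mm high, lying on the bench to the right of the box; origin at the centre of its underside. To be left alone.
- glue_stick: loose upright glue stick, 24 mm across, 95 mm high, on the bench to the left of the box; origin at the centre of its underside. To be left alone.

How it is judged (in metres and radians):
On the way, in this order (a step that is already met when the one before it is completed fails the run):
1. the lever points at the pin and the ring has come to rest (y of pin in the frame of post between -0.007 and 0.007 m and velocity of joint ring between -0.05 and 0.05 rad/s), for 0.3 s.
2. the button is pressed down (value of joint button above 0.0045 m), for 0.05 s.
3. the button is let go (value of joint button below 0.001 m), for 0.1 s.
At the end, for the whole second after the job is handed in: The lever points at the pin (the pin lies within 7 mm of the lever's centre line, about 3.5 degrees), the ring is at rest and the button, having been pressed at least 4.5 mm after the ring was set, is up again (y of pin in the frame of post between -0.007 and 0.007 m and value of joint button below 0.001 m and velocity of joint ring between -0.02 and 0.02 rad/s); the robot touches nothing.
It fails at once if the button is pressed while the ring is not set to the pin (value of joint button above 0.002 m and not (y of pin in the frame of post between -0.009 and 0.009 m)).
It fails at once if the ring or its lever is gripped or rammed (more than 25 N from the fingers) (contact force between the fingers and ring above 25 N).
It fails at once if the spool, torch, masking roll or glue stick is displaced by more than 15 mm (distance of any of spool, torch, masking_roll, glue_stick from where it was at the start of the episode above 0.015 m).
It also fails if it takes over 46 s, if anything falls off the work surface, if the arm or the gripper's body presses on something with over 40 N, if the wrist force passes 120 N, or if a joint passes its speed limit or range.

## Working session

There is one attempt and no reset: what is moved stays moved. The work goes in short steps, Python scripts to look and compute and a tool call to move; the robot and the scene stay as the last step left them, time stands still between calls to the robot, and variables do not carry over. Pictures are saved under pics/ and viewed, at most 10 in all, crops included, and the job is handed in when it is done.

```bash
ls; mkdir -p pics
```

Create h.py:
```python
import numpy as np, cv2
from plant import r, cams, sensors
def pts(c):
    K=np.array([[c['fx'],0,c['cx']],[0,c['fy'],c['cy']],[0,0,1.]])
    h,w=c['z_map'].shape
    u,v=np.meshgrid(np.arange(w),np.arange(h))
    p=cv2.undistortPoints(np.stack([u,v],-1).reshape(-1,1,2).astype(np.float64),K,np.array(c['D'],float)).reshape(h,w,2)
    z=c['z_map'].astype(float)
    P=np.stack([p[...,0]*z,p[...,1]*z,z],-1)
    T=np.array(c['cam_to_world'])
    W=P@T[:3,:3].T+T[:3,3]
    W[z==0]=np.nan
    return W
```

Run:
```python
from h import *
for n in ["scene","side"]:
    c=cams.capture(n); cv2.imwrite(f"pics/{n}0.png",c['frame'][...,::-1]); np.savez(f"{n}.npz",**{k:np.array(v) for k,v in c.items()})
print(sensors.get_state(), r.grip_depth)
```

```text
pics
plant.py
{'time_s': 0.1, 'joints': array([ 8.95584051e+01,  2.05862115e+01,  6.38892812e-01, -1.47866195e-02,
       -7.01353281e+01, -1.65054339e+01]), 'qd': array([-0.01712316, -0.1137364 ,  0.05304499,  0.12375544, -0.01287787,
        0.00480366]), 'joint_torque': array([-1.34024787e-03, -5.84164953e+01,  2.93750435e+01,  7.01558903e+00,
        1.01313862e-02, -4.87436625e-05]), 'tcp_pos': array([0.19668724, 0.64526058, 0.2257373 ]), 'eef_rot': array([ 1.79916809e+02, -1.01538568e-02, -1.69520560e+01]), 'contact_force': array([ 0.1577476 ,  0.52212227, -0.06290491]), 'moment': array([ 0.02690023, -0.03063792, -0.01111036]), 'gripper_force': 0.0, 'gripper_width': 0.08757477318193553} 0.0188
```

View pics/scene0.png

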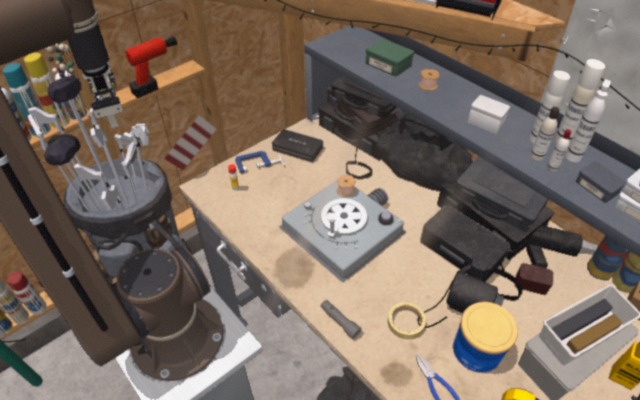

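View pics/side0.png

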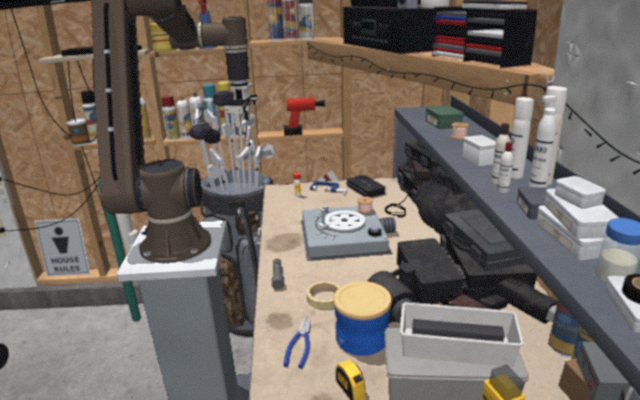

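The scene picture shows the box around pixel (343,225), with the ring at (343,216), the post near (333,228), the button at (386,217) and the spool at (346,187). Next I'll zoom in and fit the box.

Run:
```python
from h import *
c=dict(np.load("scene.npz")); im=c['frame'][165:285,270:420,::-1]
cv2.imwrite("pics/crop0.png",cv2.resize(im,None,fx=5,fy=5,interpolation=cv2.INTER_CUBIC))
for n in ["scene","side"]:
    c=dict(np.load(n+".npz")); W=pts(c)
    m=(W[...,2]>.04)&(W[...,2]<.062)&(W[...,0]>.2)&(W[...,0]<.9)&(abs(W[...,1])<.5)
    k,l,s,cen=cv2.connectedComponentsWithStats(m.astype(np.uint8))
    i=1+np.argmax(s[1:,4]); P=W[l==i]
    rect=cv2.minAreaRect(P[:,:2].astype(np.float32)*1000); print(n,s[i],rect, np.median(P[:,2]))
    print(cv2.boxPoints(rect))
    cx,cy=np.array(rect[0])/1000
    hi=(W[...,2]>.058)&(W[...,2]<.13)&(abs(W[...,0]-cx)<.16)&(abs(W[...,1]-cy)<.16)
    k,l,s,cen=cv2.connectedComponentsWithStats(hi.astype(np.uint8))
    for i in range(1,k):
        if s[i,4]>2: Q=W[l==i]; print(cen[i].round(),s[i,4],Q.mean(0).round(4),Q.min(0).round(3),Q.max(0).round(3))
```

```text
scene [ 282  181  122   90 5288] ((574.2647094726562, -14.1163330078125), (300.68170166015625, 263.2258605957031), 1.6234920024871826) 0.04919407974011414
[[ 420.25537  113.18438]
 [ 427.713   -149.9358 ]
 [ 728.27405 -141.41705]
 [ 720.8164   121.70314]]
[346. 184.] 290 [0.6324 0.0592 0.0847] [0.609 0.035 0.058] [0.663 0.091 0.097]
[380. 190.] 3 [ 0.711  -0.0102  0.0585] [ 0.71  -0.014  0.058] [ 0.712 -0.007  0.059]
[343. 217.] 993 [ 0.5501 -0.0174  0.0641] [ 0.472 -0.082  0.058] [0.622 0.054 0.118]
[307. 205.] 33 [0.5018 0.0826 0.0652] [0.494 0.075 0.059] [0.512 0.093 0.071]
[386. 218.] 143 [ 0.637  -0.1025  0.0666] [ 0.618 -0.121  0.058] [ 0.664 -0.079  0.078]
[343. 221.] 3 [ 0.5423 -0.0262  0.0584] [ 0.54  -0.029  0.058] [ 0.545 -0.023  0.059]
side [ 303  205   93   44 2675] ((579.4783935546875, -17.606674194335938), (295.0115661621094, 268.6263427734375), 1.4532889127731323) 0.04851792268302191
[[ 428.61365  112.92225]
 [ 435.4265  -155.61766]
 [ 730.34314 -148.13559]
 [ 723.5303   120.40431]]
[364. 203.] 195 [0.6376 0.051  0.0814] [0.614 0.032 0.059] [0.666 0.087 0.094]
[340. 219.] 524 [ 0.5482 -0.0207  0.0648] [ 0.479 -0.086  0.058] [0.625 0.092 0.115]
[374. 230.] 97 [ 0.6411 -0.1093  0.0656] [ 0.621 -0.126  0.059] [ 0.663 -0.089  0.074]
```

View pics/crop0.png

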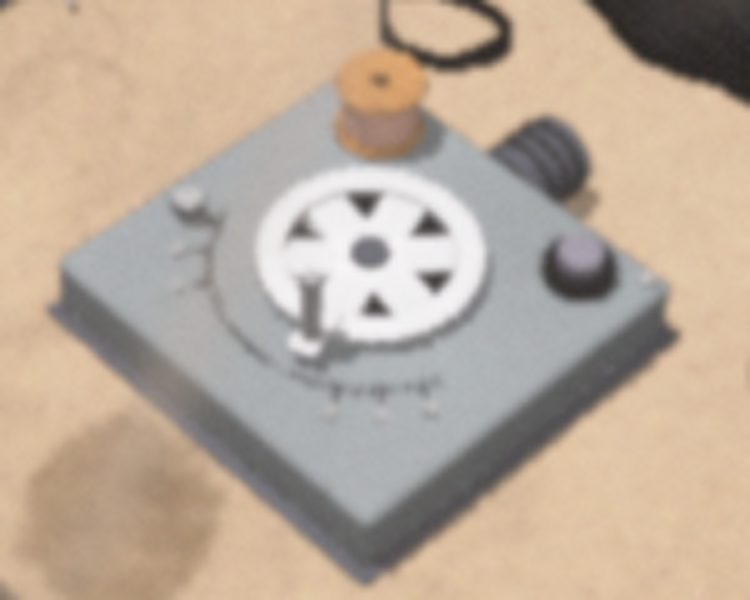

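The crop shows the thumb-headed pin at the left end of the scale, full-frame px (307,204), so q = -1.10. The lever is near 0, with the post base at (331,233), and the button is at (386,216). The post has to go to the robot's left, so I'll come in from its right. I'll close the fingers and move over there.

Emit:
tcp_steps:
  motion:
    - [[0.488, 0.63, 0, 0, 0, 73], [0.488, 0.63, 0, 0, 0, 73], [0.488, 0.63, 0, 0, 0, 73], [0.488, 0.63, 0, 0, 0, 73], [0.488, 0.63, 0, 0, 0, 73], [0.488, 0.63, 0, 0, 0, 73], [0.488, 0.63, 0, 0, 0, 73], [0.488, 0.63, 0, 0, 0, 73], [0.488, 0.63, 0, 0, 0, 73], [0.488, 0.63, 0, 0, 0, 73], [0.488, 0.63, 0, 0, 0, 73], [0.488, 0.63, 0, 0, 0, 73]]
  jaw: 0

```text
time_s: 1.1
tcp_pos: [0.3743, 0.1763, 0.2267]
eef_rot: [-180.0, 0.0, -90.0]
contact_force: [1.3, 0.0, -0.2]
gripper_width: 0.0128
gripper_force: 0.0
```

Emit:
tcp_steps:
  motion:
    - [[0.04, -0.013, 0, 0, 0, 0], [0.08, -0.025, 0, 0, 0, 0], [0.12, -0.037, 0, 0, 0, 0], [0.16, -0.05, 0, 0, 0, 0], [0.2, -0.062, 0, 0, 0, 0], [0.24, -0.075, 0, 0, 0, 0], [0.276, -0.085, 0, 0, 0, 0], [0.276, -0.085, 0, 0, 0, 0], [0.276, -0.085, 0, 0, 0, 0]]

```text
time_s: 1.85
tcp_pos: [0.4593, -0.0999, 0.2258]
eef_rot: [179.9, -0.0, -90.2]
contact_force: [-0.8, 1.5, -0.6]
gripper_width: 0.0004
gripper_force: 0.0
```

Run:
```python
from h import *
c=cams.capture("wrist"); cv2.imwrite("pics/w1.png",c['frame'][...,::-1]); np.savez("w1.npz",**{k:np.array(v) for k,v in c.items()})
print(np.array(c['cam_to_world']).round(3), sensors.get_state()['tcp_pos'])
```

```text
[[-1.     0.005 -0.     0.46 ]
 [ 0.005  0.959  0.282 -0.176]
 [ 0.002  0.282 -0.959  0.383]
 [ 0.     0.     0.     1.   ]] [ 0.45920069 -0.09857088  0.2259706 ]
```

View pics/w1.png

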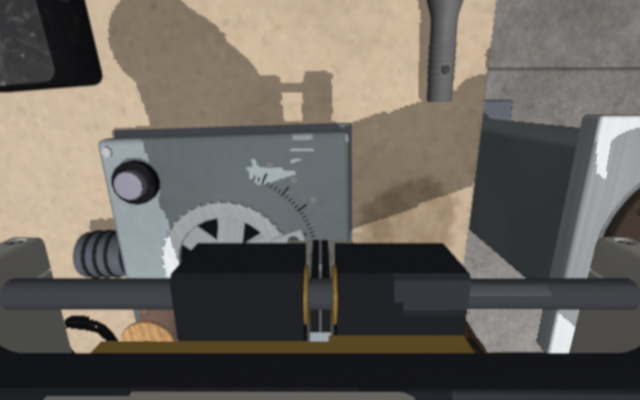

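The wrist picture shows the button at (134,182), the box's near-right corner at (350,125), its far-right corner at (101,140), and part of the ring. I'll fit the box to these points.

Run:
```python
from h import *
from scipy.optimize import least_squares
def cloud(n):
    c=dict(np.load(n+".npz")); return c,pts(c)
c,W=cloud("w1")
# edges of the box top in the wrist picture
P=[]
m=(W[...,2]>.044)&(W[...,2]<.056)
near=[];right=[]
for v in range(140,230): 
    u=np.where(m[v,300:370])[0]
    if len(u): near.append(W[v,300+u.max()])
for u in range(115,340):
    v=np.where(m[110:200,u])[0]
    if len(v): right.append(W[110+v.min(),u])
near=np.array(near);right=np.array(right)
def line(A): 
    l=cv2.fitLine(A[:,:2].astype(np.float32),cv2.DIST_HUBER,0,1e-5,1e-5).ravel(); return l
ln,lr=line(near),line(right)
print("near",ln,np.degrees(np.arctan2(ln[1],ln[0])),"right",lr,np.degrees(np.arctan2(lr[1],lr[0])))
# button
h=(W[...,2]>.068)&(W[...,2]<.08); h[:, :100]=0; h[:,170:]=0; h[220:]=0
B=W[h]; print("button wrist",len(B),np.median(B,0),B.min(0),B.max(0),(B.min(0)+B.max(0))/2)
for n in["scene","side"]:
    c,W=cloud(n)
    h=(W[...,2]>.068)&(W[...,2]<.08)&(abs(W[...,0]-.64)<.04)&(abs(W[...,1]+.105)<.04)
    print("button",n,h.sum(),np.median(W[h],0))
    h=(W[...,2]>.085)&(W[...,2]<.125)&(abs(W[...,0]-.5)<.06)&(abs(W[...,1]+.02)<.07)
    print("post",h.sum(),np.median(W[h],0), W[h].max(0))
    h=(W[...,2]>.0535)&(W[...,2]<.08)&(abs(W[...,0]-.55)<.11)&(abs(W[...,1]+.02)<.11)&(c['frame'].min(-1)>185)
    Q=W[h][:,:2]; (x,y),rad=cv2.minEnclosingCircle(Q.astype(np.float32)*1000); print("ring",len(Q),x,y,rad,np.median(W[h][:,2]))
    h=(W[...,2]>.056)&(W[...,2]<.072)&(abs(W[...,0]-.502)<.02)&(abs(W[...,1]-.08)<.02)
    print("pin",h.sum(),W[h].mean(0),W[h].max(0))
```

```text
near [ 0.01794917 -0.9998389   0.4321614  -0.10246468] -88.97153 right [ 0.9996616   0.02601327  0.5506504  -0.14328723] 1.4906183
button wrist 616 [ 0.64033817 -0.1013384   0.07056765] [ 0.6283161  -0.11422856  0.06800697] [ 0.65492797 -0.08747983  0.07304037] [ 0.64162204 -0.1008542   0.07052367]
button scene 59 [ 0.63982252 -0.10211663  0.07196464]
post 48 [ 0.48378085 -0.04258516  0.10436921] [ 0.49129554 -0.03485051  0.11830435]
ring 1003 524.8505859375 -12.914369583129883 103.21776580810547 0.060675759856787526
pin 34 [0.5018276  0.08245338 0.06499529] [0.51230991 0.09336561 0.07111513]
button side 34 [ 0.64323562 -0.1052247   0.07180713]
post 36 [ 0.49122953 -0.04510048  0.10091467] [ 0.49798796 -0.03662215  0.11504461]
ring 526 547.4823608398438 2.2982711791992188 89.36186218261719 0.060273575573528915
pin 23 [0.50898945 0.07825939 0.06392426] [0.51804464 0.09214823 0.06970976]
```

Box yaw is about 1.2° and the centre is about (0.558,-0.0145). The measured pin is within a few mm of the place predicted for q = -1.10. The post is near (0.487,-0.044), so q is about +0.37. I'll go down behind it with the flat side of the fingers tangential to the arc.

Emit:
tcp_steps:
  motion:
    - [[-0.004, -0.01, 0.005, 0, 0, -6], [-0.008, -0.022, 0.02, 0, 0, -12], [-0.012, -0.033, 0.04, 0, 0, -18], [-0.016, -0.044, 0.065, 0, 0, -22.6], [-0.016, -0.044, 0.09, 0, 0, -22.6], [-0.016, -0.044, 0.115, 0, 0, -22.6], [-0.016, -0.044, 0.135, 0, 0, -22.6], [-0.016, -0.044, 0.141, 0, 0, -22.6], [-0.016, -0.044, 0.141, 0, 0, -22.6], [-0.016, -0.044, 0.141, 0, 0, -22.6]]

```text
time_s: 2.73
tcp_pos: [0.5041, -0.0807, 0.0863]
eef_rot: [-180.0, -0.0, -67.2]
contact_force: [-0.1, 0.8, 0.2]
gripper_width: 0.0004
gripper_force: 0.0
```

Run:
```python
from h import *
c=cams.capture("scene"); cv2.imwrite("pics/s2.png",cv2.resize(c['frame'][165:285,270:420,::-1],None,fx=5,fy=5,interpolation=cv2.INTER_CUBIC))
print(sensors.get_state()['contact_force'])
```

```text
[ 0.1653298   0.31164811 -0.48194312]
```

View pics/s2.png

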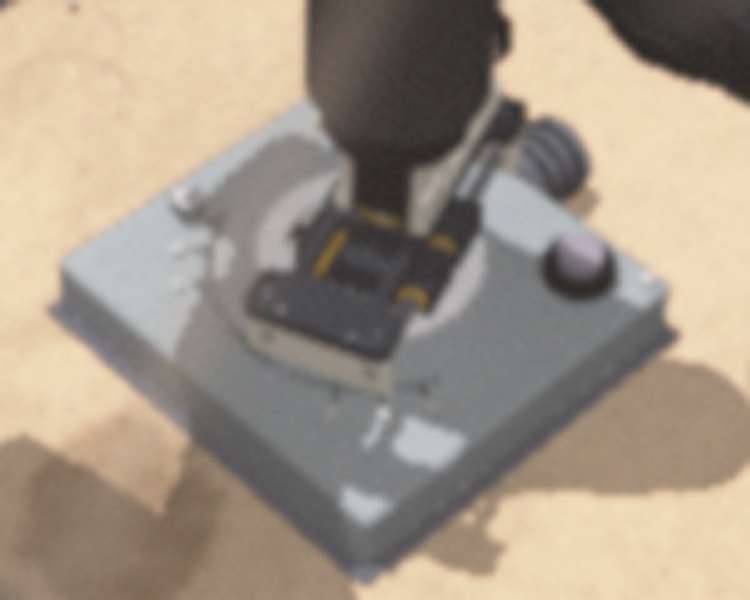

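The gripper now hides the post, and nothing has been touched. I'll approach slowly.

Emit:
tcp_steps:
  motion:
    - [[-0.005, 0, 0, 0, 0, 0], [-0.010, 0, 0, 0, 0, 0], [-0.014, 0, 0, 0, 0, 0], [-0.017, 0, 0, 0, 0, 0], [-0.020, 0, 0, 0, 0, 0], [-0.022, 0, 0, 0, 0, 0], [-0.024, 0, 0, 0, 0, 0], [-0.026, 0, 0, 0, 0, 0], [-0.028, 0, 0, 0, 0, 0]]

```text
time_s: 3.53
tcp_pos: [0.4928, -0.0556, 0.0855]
eef_rot: [180.0, 0.0, -67.4]
contact_force: [-0.1, 0.0, -0.2]
gripper_width: 0.0005
gripper_force: 0.0
```

Emit:
tcp_steps:
  motion:
    - [[-0.002, 0, 0, 0, 0, 0], [-0.004, 0, 0, 0, 0, 0], [-0.006, 0, 0, 0, 0, 0], [-0.006, 0, 0, 0, 0, 0]]

```text
time_s: 3.87
tcp_pos: [0.4905, -0.0502, 0.0855]
eef_rot: [180.0, -0.0, -67.3]
contact_force: [0.9, -2.9, -1.5]
gripper_width: 0.0006
gripper_force: 1.2
```

Emit:
tcp_steps:
  motion:
    - [[-0.002, 0, 0, 0, 0, 0], [-0.004, 0, 0, 0, 0, 0], [-0.004, 0, 0, 0, 0, 0]]

```text
time_s: 4.12
tcp_pos: [0.4892, -0.0463, 0.0856]
eef_rot: [-180.0, -0.0, -67.3]
contact_force: [1.1, -2.7, -0.5]
gripper_width: 0.0002
gripper_force: 1.4
```

Contact is at about 3 N. Next I'll sweep round the ring's axis by 48°.

Emit:
tcp_steps:
  motion:
    - [[-0.0053, 0, 0, 0, 0, 4], [-0.0106, -0.0003, 0, 0, 0, 8], [-0.0158, -0.001, 0, 0, 0, 12], [-0.021, -0.0021, 0, 0, 0, 16], [-0.0261, -0.0035, 0, 0, 0, 20], [-0.031, -0.0053, 0, 0, 0, 24], [-0.0359, -0.0074, 0, 0, 0, 28], [-0.0406, -0.0099, 0, 0, 0, 32], [-0.0451, -0.0127, 0, 0, 0, 36], [-0.0494, -0.0158, 0, 0, 0, 40], [-0.0534, -0.0191, 0, 0, 0, 44], [-0.0573, -0.0228, 0, 0, 0, 48]]

```text
time_s: 5.12
tcp_pos: [0.4876, 0.0147, 0.0856]
eef_rot: [180.0, -0.1, -115.5]
contact_force: [2.0, -8.7, 0.5]
gripper_width: 0.0005
gripper_force: 3.5
```

Run:
```python
from h import *
for n in ["wrist","side","scene"]:
    c=cams.capture(n); np.savez(n+"3.npz",**{k:np.array(v) for k,v in c.items()})
    if n=="side": a=cv2.resize(c['frame'][190:270,295:405,::-1],(400,291),interpolation=cv2.INTER_CUBIC)
    if n=="scene": b=cv2.resize(c['frame'][175:255,280:390,::-1],(400,291),interpolation=cv2.INTER_CUBIC)
    if n=="wrist": w=cv2.resize(c['frame'][...,::-1],(466,291))
cv2.imwrite("pics/m3.png",np.vstack([np.hstack([a,b]),np.hstack([w,np.zeros((291,334,3),np.uint8)])]))
print(sensors.get_state()['contact_force'])
```

```text
[ 1.85652605 -3.65512299 -0.39134979]
```

View pics/m3.png

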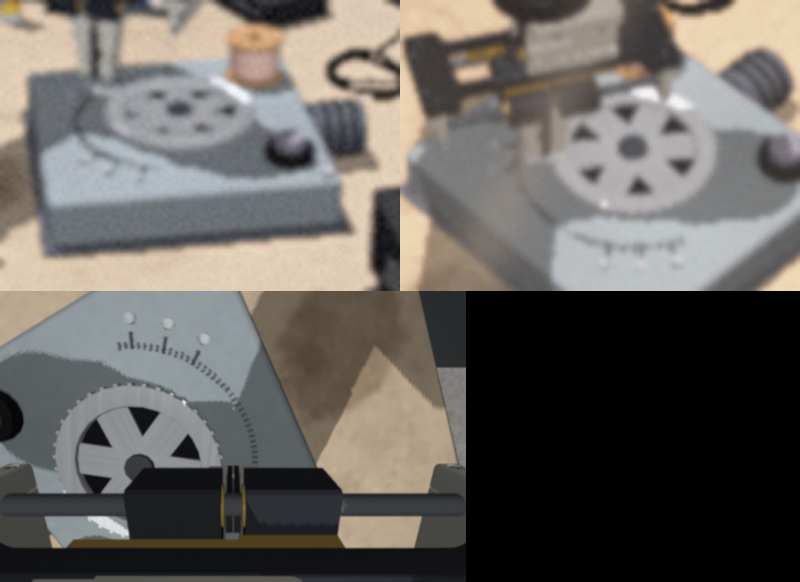

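The wrist view shows the ring hub at about full-frame (190,240) and the three right-hand plugs at about (176,37), (229,44) and (280,66). That's good data for refining the centre and yaw.

Run:
```python
from h import *
from scipy.optimize import least_squares
c=dict(np.load("wrist3.npz")); W=pts(c); f=c['frame']
P=[]
for u,v in[(280,66),(229,44),(176,37)]:
    g=f[v-12:v+13,u-12:u+13].astype(float).min(-1); m=g>np.median(g)+0.5*(g.max()-np.median(g))
    vv,uu=np.where(m); cu,cv=u-12+uu.mean(),v-12+vv.mean()
    p=W[int(round(cv)),int(round(cu))]; P.append(p); print((cu,cv),m.sum(),p.round(4))
P=np.array(P); q=np.array([.6,.85,1.1])
hub=np.nanmedian(W[237:244,186:194].reshape(-1,3),0); print("hub",hub)
def res(x): 
    a=q+x[2]; M=np.c_[x[0]-.112*np.cos(a),x[1]-.112*np.sin(a)]
    return (np.r_[(M-P[:,:2]).ravel(),x[0]-hub[0],x[1]-hub[1]])
s=least_squares(res,[.558,-.014,.02]); print(s.x,res(s.x).round(4))
C=s.x[:2];a=-1.1+s.x[2];d=-np.array([np.cos(a),np.sin(a)])
print("pin",C+.112*d,"post goal",C+.075*d,"theta",np.degrees(np.arctan2(d[1],d[0])))
t=np.array([d[1],-d[0]])
tcp=np.array([.4876,.0147])
print("tcp rel radial/angle",np.hypot(*(tcp-C)),np.degrees(np.arctan2(*(tcp-C)[::-1])))
b=s.x[2];R=np.array([[np.cos(b),-np.sin(b)],[np.sin(b),np.cos(b)]])
print("button",C+R@[.082,-.088])
```

```text
(np.float64(280.8515625), np.float64(65.125)) 128 [ 0.4659 -0.0794  0.0505]
(np.float64(230.37313432835822), np.float64(43.59701492537313)) 134 [ 0.4851 -0.0997  0.051 ]
(np.float64(175.90769230769232), np.float64(35.753846153846155)) 130 [ 0.5083 -0.1151  0.0507]
hub [ 0.55582502 -0.01739207  0.06175222]
[ 0.55733128 -0.0154648   0.01211237] [-0.0003 -0.0004 -0.0006 -0.0008 -0.0006 -0.0007  0.0015  0.0019]
pin [0.50532327 0.08372778] post goal [0.52250449 0.0509588 ] theta 117.66863021250974
tcp rel radial/angle 0.07597609153546853 156.60735005930968
button [ 0.64039113 -0.10246515]
```

Emit:
tcp_steps:
  motion:
    - [[-0.0053, 0, 0, 0, 0, 4], [-0.0106, -0.0003, 0, 0, 0, 8], [-0.0158, -0.001, 0, 0, 0, 12], [-0.021, -0.0021, 0, 0, 0, 16], [-0.0248, -0.0031, 0, 0, 0, 19], [-0.0261, -0.0035, 0, 0, 0, 20], [-0.0261, -0.0035, 0, 0, 0, 20]]

```text
time_s: 5.85
tcp_pos: [0.5018, 0.0367, 0.0854]
eef_rot: [180.0, -0.1, -135.3]
contact_force: [0.9, -5.3, 0.4]
gripper_width: 0.0004
gripper_force: 2.3
```

Emit:
tcp_steps:
  motion:
    - [[0.006, 0, 0, 0, 0, 0], [0.014, 0, 0, 0, 0, 0], [0.014, 0, -0.03, 0, 0, 0], [0.014, 0, -0.07, 0, 0, 0], [0, 0, -0.1, 0, 0, 0], [-0.04, 0, -0.1, 0, 0, 0], [-0.08, 0, -0.1, 0, 0, 0], [-0.1, 0, -0.1, 0, 0, 0], [-0.1, 0, -0.1, 0, 0, 0], [-0.1, 0, -0.1, 0, 0, 0]]

```text
time_s: 6.68
tcp_pos: [0.5731, 0.1079, 0.1847]
eef_rot: [179.9, -0.1, -135.3]
contact_force: [-0.3, 0.4, -0.2]
gripper_width: 0.0004
gripper_force: 0.0
```

Run:
```python
from h import *
c=cams.capture("wrist"); np.savez("w4.npz",**{k:np.array(v) for k,v in c.items()}); cv2.imwrite("pics/w4.png",c['frame'][...,::-1])
print(sensors.get_state()['tcp_pos'])
```

```text
[0.57255104 0.10732122 0.18492342]
```

View pics/w4.png

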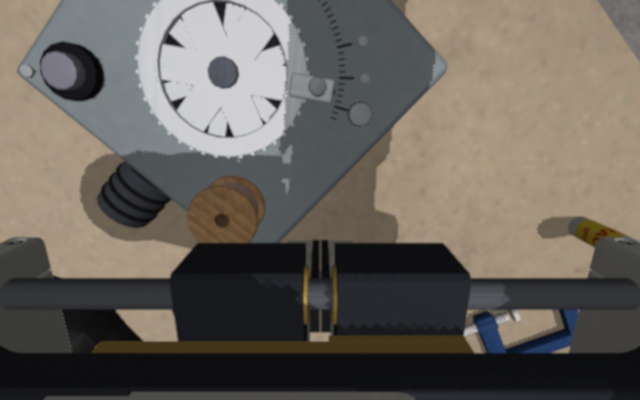

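This is a clear view: hub at (223,72), post top at (317,87), pin head at (360,114), button at (64,70). The lever sits just past the -0.85 mark, so I'll measure what's left.

Create meas.py:
```python
from h import *
import sys
def meas(f,post,pin,hub,marks):
    c=dict(np.load(f)); W=pts(c)
    K=np.array([[c['fx'],0,c['cx']],[0,c['fy'],c['cy']],[0,0,1.]]);T=c['cam_to_world']
    def at(p,z):
        x=cv2.undistortPoints(np.array([[p]],float),K,c['D'].astype(float)).ravel(); d=T[:3,:3]@[x[0],x[1],1]; return (T[:3,3]+d*(z-T[2,3])/d[2])[:2]
    def z(p): return np.nanmedian(W[int(p[1])-2:int(p[1])+3,int(p[0])-2:int(p[0])+3,2])
    print("heights",z(post),z(pin),z(hub))
    H,P,Q=at(hub,z(hub)),at(post,.115),at(pin,.066)
    ang=lambda p:np.degrees(np.arctan2(*(p-H)[::-1]))
    print("hub",H,"post",P,np.hypot(*(P-H)),ang(P),"pin",Q,np.hypot(*(Q-H)),ang(Q))
    for m in marks: M=at(m,.05); print("mark",M,np.hypot(*(M-H)),ang(M))
    C=np.array([.5573,-.0155]); a=lambda p:np.degrees(np.arctan2(*(p-C)[::-1])); print("about C: post",a(P),"pin",a(Q))
    return H,P,Q
```

Run:
```python
from meas import *
c=dict(np.load("w4.npz")); im=c['frame'][50:140,290:400,::-1]; W=pts(c)
h=(W[...,2]>.107)&(W[...,2]<.123);h[:50]=0;h[140:]=0;h[:,:290]=0;h[:,400:]=0
v,u=np.where(h);print("post px",u.mean(),v.mean(),len(u))
h=(W[...,2]>.061)&(W[...,2]<.071);h[:95]=0;h[140:]=0;h[:,:345]=0;h[:,400:]=0
v2,u2=np.where(h);print("pin px",u2.mean(),v2.mean(),len(u2))
meas("w4.npz",(u.mean(),v.mean()),(u2.mean(),v2.mean()),(223,72),[(365,78),(363.5,41)])
```

```text
post px 316.62093862815885 86.04693140794224 277
pin px 359.37333333333333 113.72888888888889 450
heights 0.11360378519881373 0.06457153912530728 0.06169617749566331
hub [ 0.55677087 -0.0140015 ] post [0.51446456 0.046465  ] 0.07379716509423356 124.97914467459859 pin [0.50437678 0.08313875] 0.11036923436424215 118.34088821039748
mark [0.4810141  0.06768482] 0.1114080016497033 132.84316898993944
mark [0.46306978 0.04682494] 0.11171279808410559 147.0102207587407
about C: post 124.65550023457827 pin 118.21515100373922
```

About 6.5° are left. The centre offset when pushing is 15.6 mm, as expected. I'll go back behind the post, return to the former contact pose and turn 6.5° more.

Emit:
tcp_steps:
  motion:
    - [[0.04, 0, 0, 0, 0, 0], [0.08, 0, 0, 0, 0, 0], [0.11, 0, 0, 0, 0, 0], [0.115, 0, 0.02, 0, 0, 0], [0.115, 0, 0.05, 0, 0, 0], [0.115, 0, 0.08, 0, 0, 0], [0.115, 0, 0.1, 0, 0, 0], [0.112, 0, 0.1, 0, 0, 0], [0.106, 0, 0.1, 0, 0, 0], [0.101, 0, 0.1, 0, 0, 0], [0.101, 0, 0.1, 0, 0, 0]]

```text
time_s: 7.65
tcp_pos: [0.5028, 0.0371, 0.087]
eef_rot: [-179.9, 0.1, -135.3]
contact_force: [-1.4, -1.3, -0.5]
gripper_width: 0.0004
gripper_force: 0.6
```

Emit:
tcp_steps:
  motion:
    - [[-0.003, 0, 0, 0, 0, 2], [-0.006, -0.0001, 0, 0, 0, 4], [-0.0085, -0.0002, 0, 0, 0, 5.5], [-0.0096, -0.0002, 0, 0, 0, 6.5], [-0.0096, -0.0002, 0, 0, 0, 6.5]]

```text
time_s: 8.07
tcp_pos: [0.5089, 0.0431, 0.0866]
eef_rot: [-180.0, 0.0, -141.9]
contact_force: [-2.0, -4.3, 3.7]
gripper_width: 0.0004
gripper_force: 2.1
```

Emit:
tcp_steps:
  motion:
    - [[0.006, 0, 0, 0, 0, 0], [0.014, 0, 0, 0, 0, 0], [0.014, 0, -0.03, 0, 0, 0], [0.014, 0, -0.07, 0, 0, 0], [0, 0, -0.1, 0, 0, 0], [-0.04, 0, -0.1, 0, 0, 0], [-0.08, 0, -0.1, 0, 0, 0], [-0.1, 0, -0.1, 0, 0, 0], [-0.1, 0, -0.1, 0, 0, 0], [-0.1, 0, -0.1, 0, 0, 0]]

```text
time_s: 8.9
tcp_pos: [0.5873, 0.1055, 0.1849]
eef_rot: [180.0, -0.0, -141.8]
contact_force: [-0.5, -1.3, 0.0]
gripper_width: 0.0007
gripper_force: 0.0
```

Run:
```python
from meas import *
c=cams.capture("wrist"); np.savez("w5.npz",**{k:np.array(v) for k,v in c.items()}); cv2.imwrite("pics/w5.png",c['frame'][...,::-1])
```

```text
(no output)
```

View pics/w5.png

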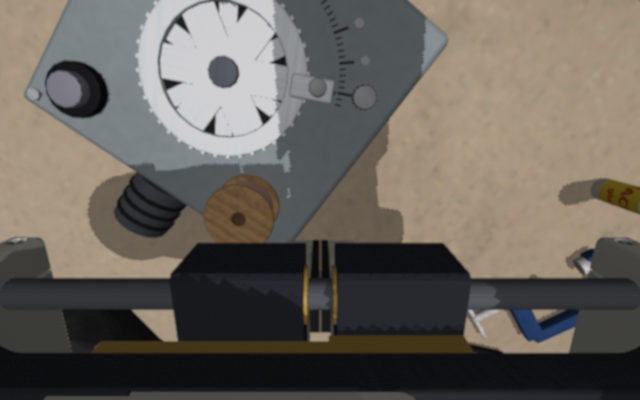

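The post top is now at (317,87), the pin at (364,97) and the pointer beside the pin's mark. Measuring again:

Run:
```python
from meas import *
c=dict(np.load("w5.npz")); W=pts(c)
h=(W[...,2]>.107)&(W[...,2]<.123);h[:50]=0;h[140:]=0;h[:,:290]=0;h[:,400:]=0
v,u=np.where(h)
h=(W[...,2]>.061)&(W[...,2]<.071);h[:80]=0;h[120:]=0;h[:,:348]=0;h[:,400:]=0
v2,u2=np.where(h);print(u.mean(),v.mean(),u2.mean(),v2.mean(),len(u2))
H,P,Q=meas("w5.npz",(u.mean(),v.mean()),(u2.mean(),v2.mean()),(223,71),[(366,61),(359.5,22)])
h=(W[...,2]>.067)&(W[...,2]<.08);h[:50]=0;h[130:]=0;h[:,120:]=0
b=W[h]; print("button",len(b),np.median(b,0),(b.min(0)+b.max(0))/2)
d=(P-H)/np.hypot(*(P-H)); print("pin offset m",d[0]*(Q-H)[1]-d[1]*(Q-H)[0])
print(sensors.get_state()['tcp_pos'])
```

```text
316.6336996336996 87.02197802197803 363.85138004246284 96.83227176220807 471
heights 0.11353211990229327 0.06453047470751949 0.061515686558422156
hub [ 0.55671832 -0.01428082] post [0.52255593 0.05145869] 0.07408611304896691 117.45922882495057 pin [0.50440422 0.08323161] 0.11065911687821138 118.21295829345682
mark [0.48106815 0.06832655] 0.11201306817131688 132.48282658160056
mark [0.46272613 0.04613234] 0.1117330860940778 147.2692549356995
about C: post 117.42426309253231 pin 118.1803269013841
button 1110 [ 0.64051128 -0.09890829  0.07074488] [ 0.64155242 -0.09944033  0.0701884 ]
pin offset m 0.001455685434484176
[0.58662649 0.10486287 0.18506124]
```

The pin is 1.5 mm off the lever's line, well inside the 7 mm limit. Step 1 should now be met. Now to the button at about (0.6405,-0.101).

Emit:
tcp_steps:
  motion:
    - [[0.014, -0.033, 0, 0, 0, 0], [0.028, -0.065, 0, 0, 0, 0], [0.043, -0.098, 0, 0, 0, 0], [0.057, -0.13, 0, 0, 0, 0], [0.071, -0.163, 0, 0, 0, 0], [0.0852, -0.195, 0, 0, 0, 0], [0.0852, -0.195, 0.03, 0, 0, 0], [0.0852, -0.195, 0.06, 0, 0, 0], [0.0852, -0.195, 0.085, 0, 0, 0], [0.0852, -0.195, 0.095, 0, 0, 0], [0.0852, -0.195, 0.095, 0, 0, 0]]

```text
time_s: 9.87
tcp_pos: [0.6382, -0.1016, 0.0883]
eef_rot: [179.8, -0.2, -141.9]
contact_force: [-0.4, -0.9, 0.3]
gripper_width: 0.0004
gripper_force: 0.0
```

Over the button, within 2 mm. I'll press in small steps.

Emit:
tcp_steps:
  motion:
    - [[0, 0, 0.005, 0, 0, 0], [0, 0, 0.01, 0, 0, 0], [0, 0, 0.014, 0, 0, 0], [0, 0, 0.017, 0, 0, 0], [0, 0, 0.019, 0, 0, 0], [0, 0, 0.0205, 0, 0, 0], [0, 0, 0.0205, 0, 0, 0]]

```text
time_s: 10.45
tcp_pos: [0.641, -0.1009, 0.0703]
eef_rot: [-180.0, 0.0, -141.8]
contact_force: [-1.3, 0.9, 2.8]
gripper_width: 0.0002
gripper_force: 1.3
```

Emit:
tcp_steps:
  motion:
    - [[0, 0, 0.001, 0, 0, 0], [0, 0, 0.002, 0, 0, 0], [0, 0, 0.002, 0, 0, 0]]

```text
time_s: 10.7
tcp_pos: [0.641, -0.1009, 0.0683]
eef_rot: [-180.0, 0.0, -141.8]
contact_force: [-0.0, 2.1, 3.1]
gripper_width: 0.0002
gripper_force: 1.8
```

Emit:
tcp_steps:
  motion:
    - [[0, 0, 0.001, 0, 0, 0], [0, 0, 0.002, 0, 0, 0], [0, 0, 0.002, 0, 0, 0]]

```text
time_s: 10.95
tcp_pos: [0.641, -0.101, 0.0664]
eef_rot: [-180.0, 0.0, -141.8]
contact_force: [-0.5, 3.0, 4.8]
gripper_width: 0.0002
gripper_force: 2.4
```

Emit:
tcp_steps:
  motion:
    - [[0, 0, 0.001, 0, 0, 0], [0, 0, 0.002, 0, 0, 0], [0, 0, 0.002, 0, 0, 0]]

```text
time_s: 11.2
tcp_pos: [0.6411, -0.101, 0.0661]
eef_rot: [-179.9, 0.0, -141.8]
contact_force: [-6.4, 4.4, 17.1]
gripper_width: 0.0003
gripper_force: 8.5
```

The force rose to 17 N at z = 0.066, so the button is fully down. I'll release it, go up and check.

Emit:
tcp_steps:
  motion:
    - [[0, 0, -0.004, 0, 0, 0], [0, 0, -0.012, 0, 0, 0], [0, 0, -0.03, 0, 0, 0], [0, 0, -0.06, 0, 0, 0], [0, 0, -0.1, 0, 0, 0], [0, 0, -0.12, 0, 0, 0], [-0.03, 0.065, -0.12, 0, 0, 0], [-0.057, 0.13, -0.12, 0, 0, 0], [-0.0852, 0.195, -0.12, 0, 0, 0], [-0.0852, 0.195, -0.12, 0, 0, 0], [-0.0852, 0.195, -0.12, 0, 0, 0], [-0.0852, 0.195, -0.12, 0, 0, 0]]

```text
time_s: 12.2
tcp_pos: [0.5858, 0.1096, 0.1841]
eef_rot: [180.0, 0.0, -141.7]
contact_force: [0.1, -1.5, -0.7]
gripper_width: 0.0005
gripper_force: 0.0
```

Run:
```python
from meas import *
c=cams.capture("wrist"); np.savez("w6.npz",**{k:np.array(v) for k,v in c.items()}); W=pts(c)
h=(W[...,2]>.107)&(W[...,2]<.123);h[:50]=0;h[140:]=0;h[:,:290]=0;h[:,400:]=0
v,u=np.where(h)
h=(W[...,2]>.061)&(W[...,2]<.071);h[:80]=0;h[120:]=0;h[:,:348]=0;h[:,400:]=0
v2,u2=np.where(h);print(u.mean(),v.mean(),u2.mean(),v2.mean(),len(u2))
meas("w6.npz",(u.mean(),v.mean()),(u2.mean(),v2.mean()),(223,71),[])
h=(W[...,2]>.062)&(W[...,2]<.08);h[:50]=0;h[130:]=0;h[:,120:]=0
print("button z",np.median(W[h],0))
```

```text
310.5281690140845 84.28169014084507 359.07234042553193 94.73191489361702 470
heights 0.11361713714852681 0.0647340745236683 0.06162697412887075
hub [ 0.55559535 -0.00988389] post [0.52244432 0.05149717] 0.06976120766246514 118.37284722969689 pin [0.50430897 0.08327632] 0.10634433502512901 118.83358055242907
about C: post 117.48597535372369 pin 118.21244770788982
button z [ 0.63971116 -0.09773522  0.07050447]
```

The post and pin haven't moved, and the button is back up. I'll hand the job in.

```bash
python3 -c "
from plant import r, cams, sensors
print(r.close_job())"
```

```text
the job is handed in; nothing more can be done
None
```

The lever was pushed round to the pin (about 1.5 mm off its centre line by the camera), the button was then pressed fully down and let go, and the job was handed in after about 12 s of robot time with no verdict shown.

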